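# Feel for the hidden catch of the sampling case

### The job

The catch of the green sampling case sits in a notch somewhere along its aluminium front edge. Lightly put a fingertip on top of either yellow end cap of that edge, feel your way along the top of the edge until you come to the notch, and press the catch inside it fully down, so that it stays down and the lid springs ajar. Only touch, lift nothing, do not pry or push the lid, leave the things around the case where they are, and finish with the hand clear.

Things in the scene. Friction and masses are not known exactly. Their poses are not given: they have to be found in the camera images.
- case: Green case fixed to the table, 360 mm wide (its y), 250 mm deep (its x, -120 to +130 mm); origin at table height under its middle, x from its front (robot side) to its back, y to the left, z up. Its front edge is a level ledge 85 mm above the table, x = -120 to -80 mm. Behind it, from x = -76 mm on, the shut lid stands 13 mm higher than the edge
- edge_mid (a point): Point in the middle of the top face of the front edge, axes as the case's. The edge runs along y: rigid flush aluminium to 154 mm either side, 40 mm wide, then a yellow cap at each end. Its one notch is 44 mm long, cut through to the front; its middle lies within 90 mm of this point, elsewhere each time. In it, 14 mm below the edge top, is the red catch plate, 40 x 36 mm
- cap_left: Yellow end cap at the +y end of the edge, 40 mm along x, 26 mm along y; origin at the middle of its top face, flush with the edge, axes as the case's. Rigid
- cap_right: Yellow end cap at the -y end of the edge, 40 mm along x, 26 mm along y; origin at the middle of its top face, flush with the edge, axes as the case's. Rigid
- catch (a joint): How far the catch is pressed: 0 = up, 0.008 m = fully down. It resists with about 5 N of friction and stays where it is left; it has no return spring. Pressing it lifts the lid through a linkage
- lid: Green lid, 206 mm deep, 356 mm wide, 12 mm thick, hinged at the back of the case; origin on the hinge line at its underside, x to the back. Level when shut; with the catch fully down its front stands 18 mm up (0.088 rad of tilt)
- amber_bottle: brown glass bottle, 60 mm across, 140 mm tall, origin at its underside; stands left of the case
- meter: black handheld meter with a green display, 110 x 60 x 34 mm, lying right of the case, origin at its underside
- stopper: small cork, up to 32 mm across, 26 mm high, origin at its underside; stands in front of the case
- beaker: glass beaker, 72 mm across, 95 mm tall, origin at its underside
- jar: clear jar with lid, 64 mm across, 75 mm tall, origin at its underside
- screwdriver: screwdriver lying on the table to the right, pointing away from the robot, about 0.2 m long
- wash_bottle: white plastic bottle, red cap, 66 mm across, 160 mm tall, origin at its underside

How it is judged (in metres and radians):
On the way, in this order (a step that is already met when the one before it is completed fails the run):
1. a fingertip rests on one of the yellow end caps ((contact force between the fingers and cap_left above 0.3 N or contact force between the fingers and cap_right above 0.3 N)), for 0.05 s.
2. a fingertip feels along the aluminium edge, off the caps (contact force between the fingers and anything else above 0.3 N and contact force between the fingers and cap_left below 0.05 N and contact force between the fingers and cap_right below 0.05 N and z of the grasp point in the frame of case between 0.06 and 0.16 m and x of the grasp point in the frame of case between -0.19 and -0.01 m), for 0.05 s.
3. the catch in the notch is pressed down by a fingertip (value of joint catch above 0.006 m and contact force between the fingers and anything else above 0.5 N), for 0.05 s.
At the end, for the whole second after the job is handed in: The catch stays down (at least 6 of its 8 mm), the lid stands ajar at rest (tilted over 0.06 rad), and every thing around the case is within 20 mm of where it stood (value of joint catch above 0.006 m and angle between lid's own z axis and vertical above 0.06 rad and angular speed of lid below 0.05 rad/s and distance of each of amber_bottle, meter, stopper, beaker, jar, screwdriver, wash_bottle from where it was at the start of the episode below 0.02 m); the robot touches nothing.
It fails at once if a fingertip presses harder than 60 N (contact force between the fingers and anything else above 60 N).
It fails at once if the lid is pried or pushed (over 5 N) by the hand (contact force between the arm and lid above 5 N).
It fails at once if the lid is pried or pushed (over 5 N) by the fingers (contact force between the fingers and lid above 5 N).
It fails at once if a thing around the case is moved more than 20 mm or lifted (distance of any of amber_bottle, meter, stopper, beaker, jar, screwdriver, wash_bottle from where it was at the start of the episode above 0.02 m).
It also fails if it takes over 67 s, if anything falls off the work surface, if the arm or the gripper's body presses on something with over 40 N, if the wrist force passes 120 N, or if a joint passes its speed limit or range.

### The arm

A 6-joint arm with a two-finger parallel gripper is mounted at the origin on the work surface. World frame = base frame: x ahead of the robot, y to its left, z up, the work surface at z = 0. Lengths are in m, angles in degrees, forces in N, time in s.
With the tool pointing down it reaches from about 0.375 to 0.9 m from the base axis. Payload 3.1 kg.
Tool frame: the origin (TCP) lies between the finger pads; the fingertips stand 11 mm ahead of it and the grasp point (between the pads) lies 8 mm behind it; x points along the fingers, y is the direction in which the jaws open and shut, and the axes are right-handed (so a half turn about x gives the same grasp; the last joint's range is limited). The gripper opens to 87 mm and grips with 3 to 60 N. Pads are 19 mm wide; open, the fingers measure 117 mm over their backs; the gripper's body (75 mm by 190 mm) begins 51 mm behind the grasp point.
Start: joints at [63.169, 30.224, 82.088, -0, 67.689, -10.227], TCP at [0.179, 0.599, 0.234] pointing down, gripper open.
Joint ranges: [-176.69, 176.69], [-43.24, 126.21], [12.49, 139.97], [-82, 262], [0, 151.66], [-163.58, 163.58]. Speed limits (degrees/s): [159.86, 159.86, 180, 180, 180, 180].

### API

Orientations are given as a 3x3 rotation matrix whose columns are the frame's x, y, z axes.
In Python, from rig import bot gives the robot as it stands.
- The arm moves only by the shell command python3 -m inch 'ROWS' [OPENING]. ROWS is a JSON object of lists of equal length, an entry for each row: "dp": the shift along the tool's x, y, z in mm, a list of three; "yaw": the turn about the tool's x in degrees. In form: {"dp": [[tx, ty, tz], ...], "yaw": [yaw, ...]}. A call has 1 to 20 rows; each row shifts and turns the commanded pose from where the row before left it, along the tool's axes as they then stand; what a row does not reach is not made up. A row lasts 1/12 s, in which the tool goes at most 41.7 mm and 7.16 degrees, less where a joint would pass 70% of its speed; a pose out of reach is approached as far as the arm can. A call is refused whole if a number of a shift passes 41.7 or a number of a turn 7.16, either way. A call with a gripper value outside its range is refused whole. OPENING is the finger opening in mm, from 0 to 87, set as the call begins (- or left out, the last holds). The fingers move at their own pace and stop on an object; the grip force is fixed at half the most. Time passes only in rows, so rows that do not move let the fingers close. It gives the time, the measured TCP pose, the force and the opening at its end, in the units of the state.
- bot.read_state(): the state, without advancing time (a new reading comes with each control period).
- bot.capture(name): name is "side" or "top"; returns a dict with "color" (480x640x3 uint8, red, green, blue), "intrinsics" (3x3 intrinsics, pixels), "k1" (the pictures are not rectified: a ray, as slopes to the right and down, at radius r is drawn at 1 + k1 r^2 times it, then the intrinsics apply), "pose" (4x4, takes a point from camera to world coordinates). Camera axes: x right, y down, z forward; pixel columns grow to the right and rows downward; lengths in m; the calibration is good to about 2 mm. A picture is of the moment at which its call begins. There is no depth.
- bot.hand_in(): hands the job in, once; it reports no verdict.
The state is a dict: "time_s": time; "joint_positions": joint angles; "qvel": joint speeds; "tau": joint torques, N m; "position": TCP position; "tcp_rot": TCP orientation; "force": force on the tool from outside, world axes, zero at the start; "moment": the same for the moment, N m; "opening": opening from 0.0 (shut) to 1.0 (fully open).
Only numpy, scipy, OpenCV 4.12 (cv2) and the standard library are available. Lean on these libraries where they do the work, as an engineer would, in place of code of your own. Each camera call takes 0.05 s, during which the arm holds its last target.

## Working session

There is one attempt and no reset: what is moved stays moved. The work goes in short steps, Python scripts to look and compute and a shell command to move; the robot and the scene stay as the last step left them, time stands still between calls to the robot, and variables do not carry over. Pictures are saved under pics/ and viewed, and the job is handed in when it is done.

```bash
ls; mkdir -p pics; python3 - <<'E'
from rig import bot
import cv2
s=bot.read_state()
for k,v in s.items(): print(k,v)
for n in("side","top"):
    c=bot.capture(n); cv2.imwrite(f"pics/{n}0.png",c["color"][:,:,::-1]); print(n,c["intrinsics"],c["k1"],c["pose"])
E
```

```text
pics
time_s 0.0
joint_positions [ 6.31696004e+01  3.02803221e+01  8.21563481e+01  1.28025033e-03
  6.76896525e+01 -1.02276912e+01]
qvel [ 0.07075394 -0.03592391  0.00835974 -0.05687014 -0.00892453  0.01521036]
tau [ 1.17392491e-05 -4.40032017e+01 -1.76598877e+01  6.32483815e-02
  5.80995844e-02 -1.48583476e-04]
position [0.17822716 0.59830693 0.23255729]
tcp_rot [[-1.01356071e-03  2.85740721e-01  9.58306430e-01]
 [-1.95806658e-03  9.58304518e-01 -2.85742222e-01]
 [-9.99997569e-01 -2.16604488e-03 -4.11800450e-04]]
force [ 0.19499444 -0.41550443 -0.21736083]
moment [0.00613357 0.00973939 0.01333562]
opening 0.9997917402808139
side [[438.04800974   0.         316.45485632]
 [  0.         438.04800974 248.52854925]
 [  0.           0.           1.        ]] -0.005343103087613804 [[ 0.98640992 -0.1268709   0.10439946  0.42844088]
 [-0.16423057 -0.74248283  0.64942094 -0.72870819]
 [-0.00487781 -0.65774084 -0.75322851  0.93640889]
 [ 0.          0.          0.          1.        ]]
top [[595.55277526   0.         314.51472773]
 [  0.         595.55277526 238.80940387]
 [  0.           0.           1.        ]] 0.010022281917279654 [[-0.02130685 -0.97634559  0.21516344  0.21755275]
 [-0.99976903  0.02020206 -0.00733276  0.00278103]
 [ 0.00281256 -0.21526998 -0.97655052  1.55081223]
 [ 0.          0.          0.          1.        ]]
```

View pics/side0.png

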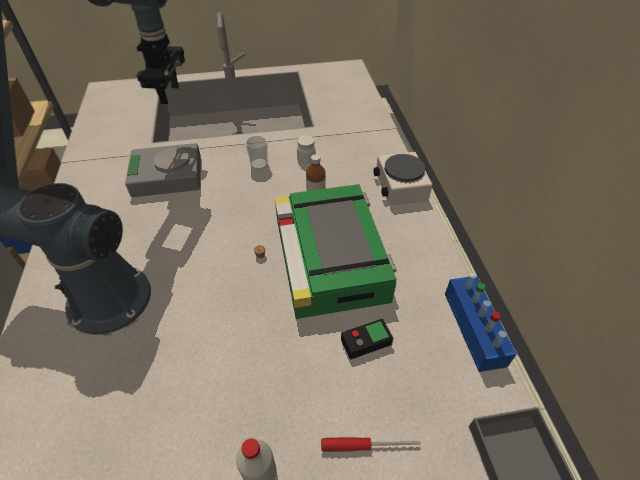

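View pics/top0.png

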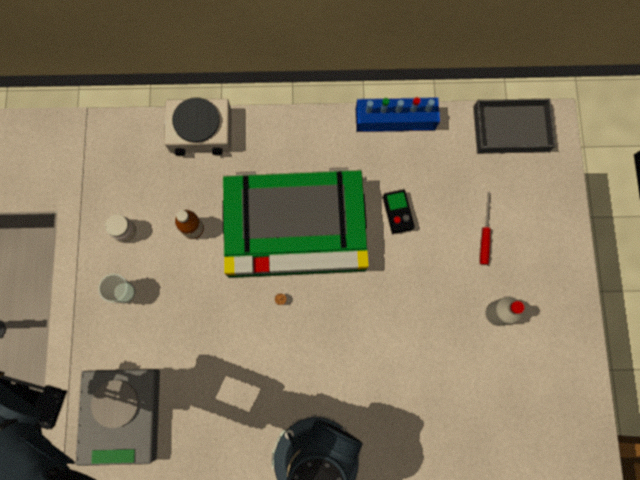

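The top view shows the edge along row ~262: left cap at (230,264), the red catch at (262,264), right cap at (362,260). The side view has the catch at (286,222), close to the left cap at (284,202).

```bash
cat > h.py <<'E'
import numpy as np, cv2
from rig import bot
def ray(c,u,v,z):
    K=c["intrinsics"];P=c["pose"]
    d=np.array([(u-K[0,2])/K[0,0],(v-K[1,2])/K[1,1]]);s=d.copy()
    for _ in range(10): s=d/(1+c["k1"]*(s@s))
    w=P[:3,:3]@np.array([s[0],s[1],1]);o=P[:3,3]
    return o+w*(z-o[2])/w[2]
def blobs(c,hl,hh,smin=120,vmin=60,amin=15):
    h=cv2.cvtColor(c["color"],cv2.COLOR_RGB2HSV)
    m=cv2.inRange(h,(hl,smin,vmin),(hh,255,255))
    return m,cv2.connectedComponentsWithStats(m)
E
python3 - <<'E'
from h import *
for n in("top","side"):
    c=bot.capture(n)
    for nm,a,b,z in(("yel",22,34,.085),("red",0,6,.071),("green",45,75,.098)):
        m,(k,l,st,ce)=blobs(c,a,b)
        for i in range(1,k):
            if st[i,4]>25: print(n,nm,st[i],ce[i].round(1),ray(c,*ce[i],z).round(4))
    im=c["color"][:,:,::-1]
    r=im[225:295,210:385] if n=="top" else im[180:320,260:400]
    cv2.imwrite(f"pics/{n}1.png",cv2.resize(r,None,fx=4,fy=4,interpolation=cv2.INTER_NEAREST))
E
```

```text
top yel [357 251  12  18 201] [362.5 259.4] [ 0.4853 -0.1272  0.085 ]
top yel [224 257  12  19 193] [229.  265.6] [0.4765 0.2065 0.085 ]
top red [394 216   7   8  42] [396.8 219.3] [ 0.5905 -0.2204  0.071 ]
top red [480 227  11  38 342] [485.1 245.5] [ 0.5172 -0.4409  0.071 ]
top red [253 257  17  16 236] [261.  264.7] [0.4795 0.128  0.071 ]
top red [510 301  15  13 153] [517.2 306.9] [ 0.3602 -0.5074  0.071 ]
top green [383  98   6   7  32] [385.3 100.9] [ 0.9053 -0.2024  0.098 ]
top green [ 223  171  144   86 4677] [293.7 223.7] [0.5775 0.0433 0.098 ]
top green [ 248  172   89   17 1164] [292.2 179.6] [0.6935 0.0455 0.098 ]
top green [387 193  20  17 260] [396.4 200.8] [ 0.6321 -0.2176  0.098 ]
top green [ 92 450  42  13 478] [113.1 455.9] [0.035 0.467 0.098]
side yel [275 196  14   8  81] [281.4 199.6] [0.4781 0.2055 0.085 ]
side yel [293 288  18  14 174] [301.  294.3] [ 0.4868 -0.1304  0.085 ]
side red [279 217  14   9  92] [285.5 220.8] [0.4805 0.1328 0.071 ]
side red [491 312  10   9  67] [495.3 315.8] [ 0.9217 -0.2555  0.071 ]
side red [352 330   7   7  39] [354.9 333.1] [ 0.592  -0.2457  0.071 ]
side red [242 438  18  21 292] [250.3 448.1] [ 0.3441 -0.4528  0.071 ]
side red [321 438  50  13 624] [345.3 443.9] [ 0.5217 -0.4749  0.071 ]
side green [ 289  185  107  134 4481] [334.7 261.5] [ 0.5821 -0.0555  0.098 ]
side green [353 199  34  61 784] [369.6 229.6] [0.6937 0.0359 0.098 ]
side green [476 283   9   9  58] [480.  286.9] [ 0.9048 -0.1892  0.098 ]
side green [366 322  23  20 273] [376.7 331.3] [ 0.6348 -0.2642  0.098 ]
```

View pics/top1.png

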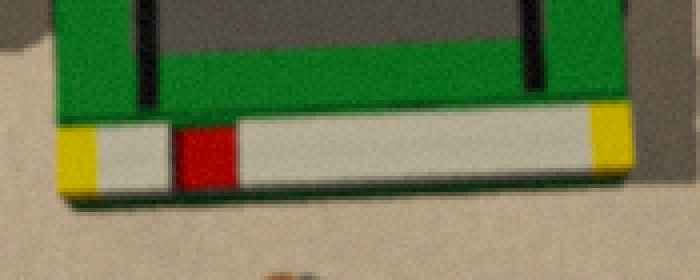

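View pics/side1.png

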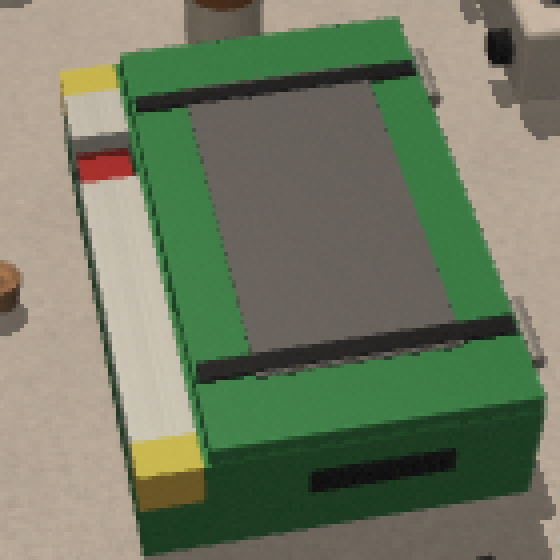

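```bash
python3 -m inch '{"dp": [[0,0,0],[0,0,0],[0,0,0],[0,0,0],[0,0,0],[0,0,0],[0,0,0],[0,0,0],[0,0,0],[0,0,0],[0,0,0],[0,0,0],[0,0,0]], "yaw": [6,6,6,6,6,6,6,6,6,6,6,6,0]}' 0
cat > q.py <<'E'
from h import *
import sys
s=bot.read_state()
L=np.array([.4765,.2065,.085]);Rr=np.array([.4853,-.1272,.085])
yc=(L-Rr)/np.linalg.norm(L-Rr);xc=np.array([yc[1],-yc[0],0]);mid=(L+Rr)/2
R=s["tcp_rot"];p=s["position"];tip=p+.011*R[:,0]
d=tip-mid
print("t",s["time_s"],"tip case x,y rel mid",(xc@d*1e3-100).round(1),(yc@d*1e3).round(1),"tipz",(tip[2]*1e3).round(1),"F",s["force"].round(1))
print("joints",s["joint_positions"].round(1),"yaw err",np.degrees(np.arctan2(R[1,1],R[0,1])-np.arctan2(xc[1],xc[0])).round(2),"tilt",R[:,0].round(4))
for nm,g in(("capL",L-.004*xc),("catch",mid+.0883*yc-.004*xc)): print(nm,"need tool mm",(R.T@(g-tip)*1e3).round(1))
E
python3 q.py
```

```text
time_s: 1.28
position: [0.1785, 0.5988, 0.2333]
tcp_rot: [[-0.0, 1.0, 0.023], [-0.0, 0.023, -1.0], [-1.0, -0.0, 0.0]]
force: [0.3, -0.7, 0.3]
opening: 0.094
t 1.2833 tip case x,y rel mid -387.6 566.9 tipz 222.3 F [ 0.3 -0.7  0.3]
joints [63.2 30.2 82.1  0.  67.7 61.9] yaw err -0.22 tilt [-3.e-04 -5.e-04 -1.e+00]
capL need tool mm [137.4 285.1 398.8]
catch need tool mm [137.5 285.4 477.4]
```

```bash
python3 -m inch '{"dp": [[0,8,10],[0,15,20],[0,15,21],[0,15,21],[0,15,21],[0,15,21],[0,15,21],[0,15,21],[0,15,21],[0,15,21],[0,15,21],[0,15,21],[0,15,21],[0,15,21],[0,15,21],[0,15,21],[0,15,21],[0,15,21],[0,14,20],[0,8,13]], "yaw": [0,0,0,0,0,0,0,0,0,0,0,0,0,0,0,0,0,0,0,0]}' 0
python3 -m inch '{"dp": [[5,0,0],[15,0,0],[20,0,0],[20,0,0],[20,0,0],[15,0,0],[10,0,0],[5,0,0],[0,0,0],[0,0,0]], "yaw": [0,0,0,0,0,0,0,0,0,0]}'
python3 q.py
python3 - <<'E'
from h import *
for n in("top","side"):
    im=bot.capture(n)["color"][:,:,::-1]
    r=im[195:305,180:385] if n=="top" else im[130:320,220:400]
    cv2.imwrite(f"pics/{n}2.png",cv2.resize(r,None,fx=3,fy=3))
E
```

```text
time_s: 2.95
position: [0.4747, 0.2043, 0.2337]
tcp_rot: [[0.001, 1.0, 0.025], [-0.001, 0.025, -1.0], [-1.0, 0.001, 0.001]]
force: [0.2, 0.3, -0.5]
opening: 0.004
time_s: 3.78
position: [0.4733, 0.2071, 0.1239]
tcp_rot: [[0.0, 1.0, 0.025], [0.0, 0.025, -1.0], [-1.0, 0.0, -0.0]]
force: [0.5, -0.9, 0.3]
opening: 0.002
t 3.7833 tip case x,y rel mid -103.2 167.6 tipz 112.9 F [ 0.5 -0.9  0.3]
joints [ 11.2  31.5 103.4   0.   45.1   9.8] yaw err -0.08 tilt [ 4.e-04  1.e-04 -1.e+00]
capL need tool mm [27.9 -0.9  0.7]
catch need tool mm [27.8 -0.7 79.3]
```

View pics/side2.png

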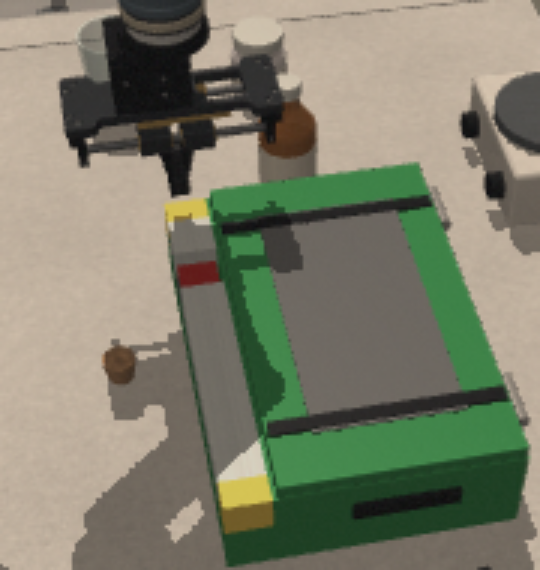

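View pics/top2.png

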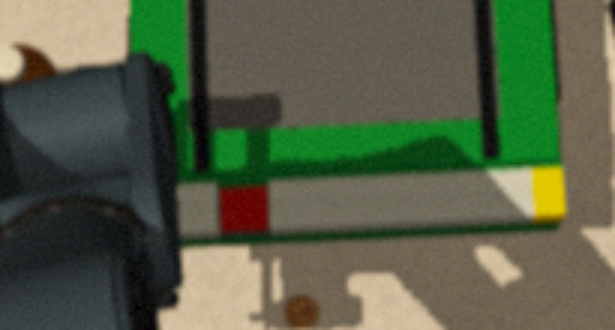

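Side view: the closed fingertip (crop 178,190) hangs just above the left cap (crop 187,212), and the amber bottle (crop 288,140) is behind it. I'll check bottle clearance before I go down.

```bash
python3 - <<'E'
from h import *
im=cv2.imread("pics/top0.png");c=bot.capture("top")
h=cv2.cvtColor(im,cv2.COLOR_BGR2HSV)
r=cv2.resize(im[200:245,165:230],None,fx=8,fy=8,interpolation=0);cv2.imwrite("pics/bot.png",r)
m=cv2.inRange(h[195:250,165:222],(3,100,30),(18,255,200));ys,xs=np.nonzero(m)
print(xs.min()+165,xs.max()+165,ys.min()+195,ys.max()+195)
for z in(.06,.09,.1): print(z,ray(c,(xs.min()+xs.max())/2+165,(ys.min()+ys.max())/2+195,z).round(3))
E
```

```text
175 203 209 238
0.06 [0.593 0.314 0.06 ]
0.09 [0.586 0.308 0.09 ]
0.1 [0.583 0.306 0.1  ]
```

View pics/bot.png

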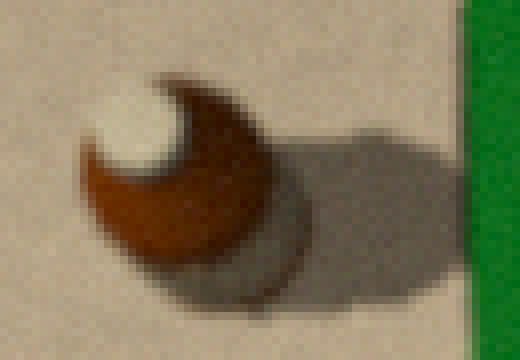

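The bottle is at about (0.59, 0.31), so its near side is at y≥0.28 and the gripper reaches only to about 0.245. That's clear, so I'll descend.

```bash
python3 -m inch '{"dp": [[8,0,0],[8,0,0],[5,0,0],[2,0,0],[0,0,0]], "yaw": [0,0,0,0,0]}'; python3 -m inch '{"dp": [[1,0,0],[1,0,0],[1,0,0],[0,0,0]], "yaw": [0,0,0,0]}' | grep -E "pos|force"; python3 q.py
```

```text
time_s: 4.35
position: [0.4726, 0.2068, 0.0996]
tcp_rot: [[-0.002, 1.0, 0.024], [-0.0, 0.024, -1.0], [-1.0, -0.002, 0.0]]
force: [0.2, 1.0, -1.1]
opening: 0.006
position: [0.4732, 0.207, 0.0975]
force: [-0.6, 0.9, -0.0]
t 4.6833 tip case x,y rel mid -103.3 167.5 tipz 86.5 F [-0.6  0.9 -0. ]
joints [ 11.2  34.2 104.3   0.   41.5   9.8] yaw err -0.12 tilt [-0.  0. -1.]
capL need tool mm [ 1.5 -0.7  0.6]
catch need tool mm [ 1.5 -0.6 79.2]
```

```bash
for i in 1 2; do python3 -m inch '{"dp": [[1,0,0],[0,0,0]], "yaw": [0,0]}' | grep -E "pos|force"; done
```

```text
position: [0.4732, 0.207, 0.0965]
force: [0.5, 0.1, 0.6]
position: [0.4732, 0.207, 0.0964]
force: [-2.7, -0.3, 6.0]
```

Contact at 6 N. Now I'll slide along the edge towards the notch (tool +z).

```bash
python3 -m inch '{"dp": [[0,0,0],[0,0,2],[0,0,3],[0,0,3],[0,0,3],[0,0,3],[0,0,3],[0,0,3],[0,0,2],[0,0,0]], "yaw": [0,0,0,0,0,0,0,0,0,0]}' | grep -E "pos|force"; python3 q.py;  python3 -m inch '{"dp": [[0,0,3],[0,0,3],[0,0,3],[0,0,3],[0,0,0]], "yaw": [0,0,0,0,0]}' | grep -E "pos|force"; python3 q.py
```

```text
position: [0.4748, 0.1855, 0.0964]
force: [0.1, 2.9, 5.4]
t 5.85 tip case x,y rel mid -102.2 146.0 tipz 85.4 F [0.1 2.9 5.4]
joints [8.700e+00 3.390e+01 1.054e+02 1.000e-01 4.050e+01 7.300e+00] yaw err -0.17 tilt [ 0.0028  0.0015 -1.    ]
capL need tool mm [  0.5  -1.9 -20.9]
catch need tool mm [ 0.3 -1.6 57.7]
position: [0.475, 0.1734, 0.0964]
force: [0.4, 3.7, 6.2]
t 6.2667 tip case x,y rel mid -102.3 133.8 tipz 85.4 F [0.4 3.7 6.2]
joints [7.30e+00 3.37e+01 1.06e+02 1.00e-01 4.01e+01 5.90e+00] yaw err -0.17 tilt [ 0.0026  0.0014 -1.    ]
capL need tool mm [  0.4  -1.8 -33.1]
catch need tool mm [ 0.3 -1.6 45.6]
```

```bash
python3 -m inch '{"dp": [[0,0,3],[0,0,3],[0,0,3],[0,0,3],[0,0,3],[0,0,3],[0,0,3],[0,0,3],[0,0,0]], "yaw": [0,0,0,0,0,0,0,0,0]}' | grep -E "pos|force"; python3 q.py;  python3 -m inch '{"dp": [[0,0,3],[0,0,3],[0,0,3],[0,0,3],[0,0,0]], "yaw": [0,0,0,0,0]}' | grep -E "pos|force"; python3 q.py
```

```text
position: [0.4755, 0.1493, 0.0964]
force: [-0.9, 2.7, 6.2]
t 7.0167 tip case x,y rel mid -102.4 109.8 tipz 85.4 F [-0.9  2.7  6.2]
joints [4.50e+00 3.34e+01 1.07e+02 1.00e-01 3.95e+01 3.10e+00] yaw err -0.17 tilt [ 0.0024  0.0012 -1.    ]
capL need tool mm [  0.4  -1.7 -57.1]
catch need tool mm [ 0.4 -1.5 21.5]
position: [0.4746, 0.1362, 0.0953]
force: [0.8, 0.6, -0.3]
t 7.4333 tip case x,y rel mid -103.7 96.7 tipz 84.3 F [ 0.8  0.6 -0.3]
joints [ 3.000e+00  3.330e+01  1.076e+02 -1.000e-01  3.920e+01  1.700e+00] yaw err -0.12 tilt [-8.e-04 -8.e-04 -1.e+00]
capL need tool mm [ -0.7  -0.4 -70.2]
catch need tool mm [-0.6 -0.3  8.4]
```

The contact force dropped and the tip sank about 1 mm, so it is over the notch. I'll centre it and go down.

```bash
python3 -m inch '{"dp": [[0,0,3],[0,0,3],[0,0,2],[0,0,0],[3,0,0],[4,0,0],[2,0,0],[1,0,0],[0,0,0]], "yaw": [0,0,0,0,0,0,0,0,0]}' | grep -E "pos|force"; python3 q.py;  python3 -m inch '{"dp": [[1,0,0],[1,0,0],[1,0,0],[1,0,0],[0,0,0]], "yaw": [0,0,0,0,0]}' | grep -E "pos|force"; python3 q.py
```

```text
position: [0.4748, 0.1291, 0.0851]
force: [-0.2, -1.4, 0.3]
t 8.1833 tip case x,y rel mid -103.7 89.6 tipz 74.1 F [-0.2 -1.4  0.3]
joints [  2.2  34.3 108.2  -0.   37.6   0.8] yaw err -0.1 tilt [-9.e-04 -0.e+00 -1.e+00]
capL need tool mm [-10.9  -0.4 -77.3]
catch need tool mm [-10.9  -0.3   1.3]
position: [0.4752, 0.129, 0.0817]
force: [0.4, -0.2, 1.3]
t 8.6 tip case x,y rel mid -103.4 89.5 tipz 70.7 F [ 0.4 -0.2  1.3]
joints [  2.2  34.7 108.3   0.   37.    0.8] yaw err -0.11 tilt [ 3.e-04  0.e+00 -1.e+00]
capL need tool mm [-14.3  -0.8 -77.4]
catch need tool mm [-14.3  -0.6   1.2]
```

At the catch. Now I'll press it in small steps.

```bash
for i in 1 2 3 4; do python3 -m inch '{"dp": [[1,0,0],[1,0,0],[0,0,0]], "yaw": [0,0,0]}' | grep -E "pos|force";done; python3 q.py
```

```text
position: [0.4752, 0.1291, 0.0797]
force: [-1.3, 0.5, 4.6]
position: [0.4752, 0.1291, 0.0776]
force: [-0.7, 1.3, 4.5]
position: [0.4752, 0.129, 0.0756]
force: [-1.0, 0.0, 3.9]
position: [0.4752, 0.1291, 0.0743]
force: [-1.3, 0.4, 10.9]
t 9.6 tip case x,y rel mid -103.4 89.5 tipz 63.3 F [-1.3  0.4 10.9]
joints [  2.2  35.5 108.5   0.   36.    0.8] yaw err -0.11 tilt [ 4.e-04  0.e+00 -1.e+00]
capL need tool mm [-21.7  -0.8 -77.4]
catch need tool mm [-21.7  -0.6   1.2]
```

```bash
python3 -m inch '{"dp": [[1,0,0],[0.5,0,0],[0,0,0],[0,0,0]], "yaw": [0,0,0,0]}' | grep -E "pos|force"; python3 -m inch '{"dp": [[-2,0,0],[-4,0,0],[-8,0,0],[-12,0,0],[-20,0,0],[-20,0,0],[-20,0,0],[-20,0,0],[-15,0,0],[-10,0,0],[0,-20,0],[0,-30,0],[0,-30,0],[0,-20,0],[0,0,0],[0,0,0]], "yaw": [0,0,0,0,0,0,0,0,0,0,0,0,0,0,0,0]}' | grep -E "pos|force"
python3 - <<'E'
from h import *
for n in("top","side"):
    im=bot.capture(n)["color"][:,:,::-1]
    cv2.imwrite(f"pics/{n}3.png",im)
im=cv2.imread("pics/side3.png");cv2.imwrite("pics/side3c.png",cv2.resize(im[180:320,260:400],None,fx=4,fy=4))
E
```

```text
position: [0.4752, 0.1291, 0.0742]
force: [-4.0, -0.4, 22.6]
position: [0.3745, 0.1266, 0.2033]
force: [0.9, -0.5, -1.0]
```

View pics/side3c.png

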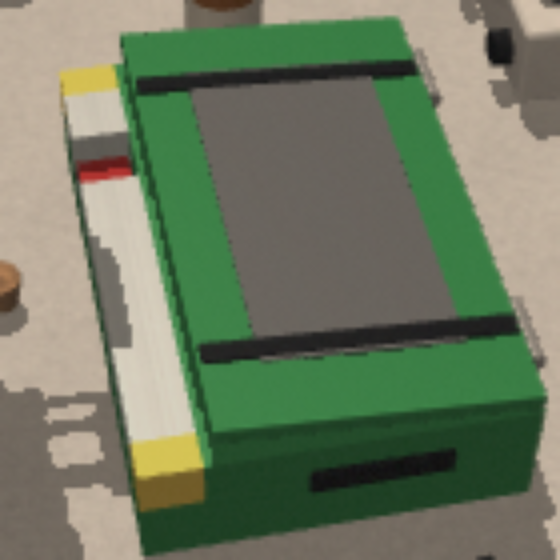

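View pics/top3.png

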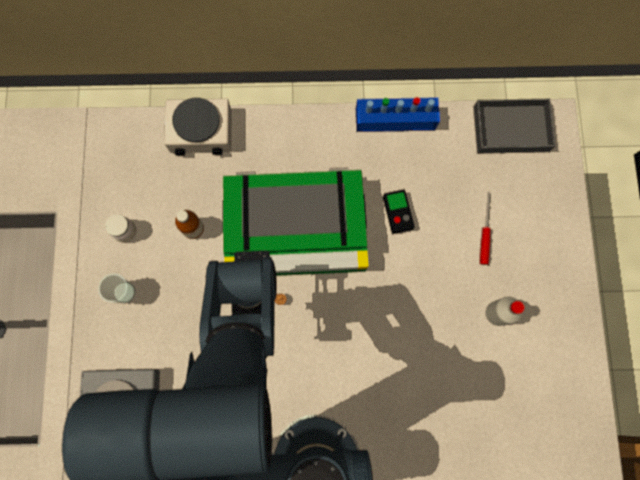

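Side view: the lid front has moved up. The strap end went from crop (200,372) to (205,352), about 5 real pixels, which matches an 18 mm rise. The red catch at (105,170) now sits deeper, and the top view shows every object where it was and the hand clear.

```bash
python3 -c "
from rig import bot
print(bot.hand_in())"
```

```text
the job is handed in; nothing more can be done
None
```

The catch is fully down, the lid stands ajar, and I've handed the job in (about 11 s of robot time used). The hand-in reports no verdict.

- **Feeling for the notch:** I put the closed fingertips on the left yellow cap at about 6 N. I slid them along the edge at about 6 N until the force vanished and the tip dropped about 1 mm. The notch middle is about 89 mm left of the edge middle.
- **Pressing the catch:** It moved at about 4–5 N, with the tip going from about 71 mm to 63 mm above the table. There it hit a hard stop, and I pressed to 22.6 N to confirm.
- **Last checks:** After I raised and backed off the hand, the pictures show the catch sunk and the lid front raised by about 18 mm. By eye, the things around the case are where they were. The measured force is near zero.
- **Limits:** No check failed or disagreed. I did not measure lid contact force or the objects' positions numerically. The arm hid the catch in the last top view, so its final state was seen only from the side.

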